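# Pull the isolating plug of the bench drill

### The job

Isolate the bench drill: in the three-way socket block on the bench, take hold of the plug with the tall flat bar grip, pull it straight up out of its socket against the spring detent, and set it down gently on the middle of the clipboard. Leave the other two plugs, the one with the round knob and the one with the low cap, fully home in their sockets.

Things in the scene. Friction and masses are not known exactly. Their poses are not given: they have to be found in the camera images.
- bar_plug_grip (a point): Centre of the black flat bar grip of the plug to pull: x 14 mm thick (grip across this), y 36 mm wide, z 40 mm tall, up. 20 mm below it a 24x38x4 mm collar sits on the block; below that an 18 mm square shank, 34 mm long: foot 58 mm below this point, which starts 68 mm above the bench. Sprung rollers hold the shank: pull straight up, 12 N at first; clear after 34 mm. 60 g, can stand on its foot.
- knob_plug_grip (a point): Half-way up the grip of another black plug in the same block: round knob, 26 mm diameter, on a thin neck, top level with the bar grip's top. Same shank and collar; 68 mm above the bench when home. The block is grey, fixed, 44 mm high, foot plate 84x160 mm, three sockets in a row along the plugs' y, 50 mm apart; which plug is in which socket varies.
- cap_plug_grip (a point): Half-way up the grip of the third black plug in the same block: a low square cap 24 x 28 mm, 14 mm tall above the collar. Same shank and collar; 55 mm above the bench when fully home. Keep the arm clear of the bench drill, which stands right of the block (its spindle and switch box hang beyond y = -0.27 from x = 0.5 on), and of the lamp shade (x above 0.65, 0.2 to 0.3 m up).
- clipboard: Clipboard with the job card, lying flat and fixed on the bench: board 105 mm (x) by 150 mm (y), its top 3 mm above the bench, a low metal clip at one short end. Origin at the centre of its underside; z up.
Things that resemble listed ones, but are neither listed nor needed, are in the scene too. Leave any purple or turquoise look-alike of the part that bears bar_plug_grip alone.

How it is judged:
On the way:
1. the bar-grip plug is pulled up clear of its socket (height (world z) of bar_plug_grip above 0.108 m), for 0.2 s.
At the end, for the whole second after the job is handed in: The bar-grip plug rests on the clipboard, standing or lying, the centre of its grip over the board (at most 3 mm past its outline) and less than 66 mm above the bench, at rest; the other two plugs are home in their sockets within 4 mm (x of bar_plug_grip in the frame of clipboard between -0.055 and 0.055 m and y of bar_plug_grip in the frame of clipboard between -0.078 and 0.078 m and height (world z) of bar_plug_grip below 0.066 m and linear speed of bar_plug below 0.02 m/s and height (world z) of knob_plug_grip between 0.064 and 0.072 m and height (world z) of cap_plug_grip between 0.051 and 0.059 m); the robot touches nothing.
It fails at once if another plug is pulled up by more than 8 mm (height (world z) of knob_plug_grip above 0.076 m or height (world z) of cap_plug_grip above 0.063 m).
It fails at once if the bar-grip plug is dropped: it falls free of the fingers faster than 0.8 m/s (linear speed of bar_plug above 0.8 m/s and contact force between the fingers and bar_plug below 0.05 N).
It also fails if it takes over 45 s, if anything falls off the work surface, if the arm or the gripper's body presses on something with over 40 N, if the wrist force passes 120 N, or if a joint passes its speed limit or range.

### The arm

A 7-joint arm with a two-finger parallel gripper is mounted at the origin on a cart in front of the work surface, level with it; the furniture and walls round the work are solid. World frame = base frame: x ahead of the robot, y to its left, z up, the work surface at z = 0. Lengths are in m, angles in rad, forces in N, time in s.
With the tool pointing down it reaches from about 0.35 to 0.9 m from the base axis. Payload 8.1 kg.
Tool frame: the origin (TCP) lies midway between the tips of the shut fingers; the grasp point (between the pads) lies arm.grasp_offset behind it (arm.grasp_offset is the distance from the TCP to the grasp point, in m); z points along the fingers, y is the line along which they close (so a half turn about z gives the same grasp; the last joint's range is limited). The gripper opens to 92 mm and grips with 3 to 60 N. Pads are 19 mm wide; open, the fingers measure 130 mm over their backs; the gripper's body (75 mm by 190 mm) begins 47 mm behind the grasp point.
Start: joints at [1.089, 0.434, 0.025, 1.573, -0.012, 1.134, -0.075], TCP at [0.231, -0.581, 0.196] pointing down, gripper open.
Joint ranges: [-2.62, 2.62], [-0.44, 2.09], [-1.27, 1.32], [0.08, 2.57], [-1.32, 4.46], [0.12, 2], [-2.74, 2.74]. Speed limits (rad/s): [2.22, 2.22, 3.01, 3.01, 3.14, 3.14, 3.14].

### API

Orientations are given as a rotation vector (axis times angle).
In Python, from cell import observe, imaging, arm gives the robot as it stands.
- The arm moves only by the tool apply_moves, never from a script. Its argument "commands" is a list of rows, each a list of 5 numbers: the opening in per cent of the stroke, from 0 (shut) to 100 (fully open), then the shift along the world's x, y, z in units of 0.06 m (1.0 is 0.06 m), then the turn about the world's z in units of 0.5 rad (1.0 is 0.5 rad). A call has 1 to 12 rows; each row shifts and turns the commanded pose from where the row before left it; what a row does not reach is not made up. A row lasts 1/8 s, in which the tool goes at most 62.5 mm and 10.7 degrees, less where a joint would pass 70% of its speed; a pose out of reach is approached as far as the arm can. A call with a number of a shift or a turn outside -1 to 1 is refused whole. A call with a gripper value outside its range is refused whole. The fingers move at their own pace and stop on an object; "newtons" is the grip in N (left out, the last holds). Time passes only in rows, so rows that do not move let the fingers close. It gives the time, the measured TCP pose, the force, the opening and the grip force at its end, in the units of the state.
- observe(): the state, without advancing time (a new reading comes with each control period).
- imaging.get_image(name): name is "side" or "top"; returns (picture, depth): 384x512x3 uint8, red, green, blue; 384x512 float32, m along the optical axis (not along the pixel's ray), 0 where there is no reading.
- imaging.camera_params(name): a dict with "camera_matrix" (3x3 intrinsics, pixels), "origin" and "rotation" of the camera in the world. Camera axes: x right, y up, looking along -z (the intrinsics and any distortion apply to the point x, -y, -z); pixel columns grow to the right and rows downward; lengths in m; the calibration is good to about 2 mm. A picture is of the moment at which its call begins. camera_params takes no time and is no camera call.
- arm.sign_off(): hands the job in; it is judged then, once.
The state is a dict: "clock": time; "joints": joint angles; "dq": joint speeds; "joint_efforts": joint torques, N m; "position": TCP position; "ee_rot": TCP orientation; "force": force on the tool from outside, world axes, zero at the start; "ft_torque": the same for the moment, N m; "width": opening from 0.0 (shut) to 1.0 (fully open); "gripper_force": force on a finger pad.
Only numpy, scipy, OpenCV 4.12 (cv2) and the standard library are available. Lean on these libraries where they do the work, as an engineer would, in place of code of your own. Each camera call takes 0.05 s, during which the arm holds its last target. There are 200 camera calls.

## Working session

There is one attempt and no reset: what is moved stays moved. The work goes in short steps, Python scripts to look and compute and a tool call to move; the robot and the scene stay as the last step left them, time stands still between calls to the robot, and variables do not carry over. Pictures are saved under pics/ and viewed, at most 10 in all, crops included, and the job is handed in when it is done.

Besides the shell and the picture viewer there is one more tool, called after ">>>" as name(argument=value, ...) on one line, values as JSON. apply_moves: Moves the arm, as the interface text tells. Its arguments: {"type":"object","properties":{"commands":{"type":"array"},"newtons":{"type":"number"}},"required":["commands"]}

```bash
mkdir -p pics; cat > h.py <<'E'
import numpy as np,cv2
from cell import observe,imaging,arm
def world(name,u,v,d):
    p=imaging.camera_params(name);K=np.array(p["camera_matrix"])
    c=np.stack([(u-K[0,2])/K[0,0]*d,-(v-K[1,2])/K[1,1]*d,-d],-1)
    return c@np.array(p["rotation"]).T+np.array(p["origin"])
E
python3 - <<'E'
from h import *
for n in("top","side"):
    im,d=imaging.get_image(n);np.savez(n+"0.npz",im=im,d=d)
    cv2.imwrite(f"pics/{n}0.png",im[...,::-1]);p=imaging.camera_params(n);print(n,p)
s=observe();print(s["clock"],s["position"],s["ee_rot"],s["width"],arm.grasp_offset)
E
```

```text
top {'camera_matrix': array([[467.02532877,   0.        , 257.61357677],
       [  0.        , 467.02532877, 196.02923983],
       [  0.        ,   0.        ,   1.        ]]), 'origin': array([ 0.42649175, -0.02912331,  0.92344264]), 'rotation': array([ 0.13308751, -0.07698428, -1.59467002])}
side {'camera_matrix': array([[357.52516992,   0.        , 254.01275502],
       [  0.        , 357.52516992, 195.69732754],
       [  0.        ,   0.        ,   1.        ]]), 'origin': array([0.32539257, 0.62920008, 0.60834347]), 'rotation': array([ 0.18551451, -1.22745535, -2.54470268])}
0.1 [ 0.23088462 -0.58028065  0.1957502 ] [-3.08416789e+00 -5.91063151e-01  6.02318376e-04] 0.9994456778287649 0.0188
```

View pics/top0.png

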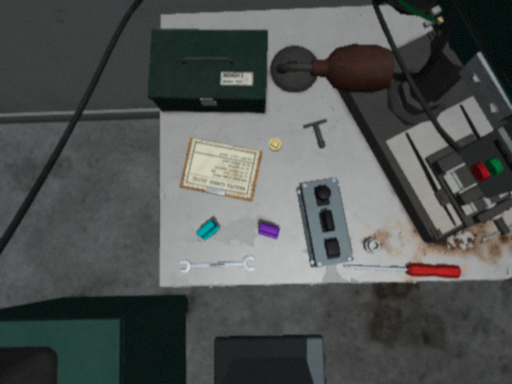

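View pics/side0.png

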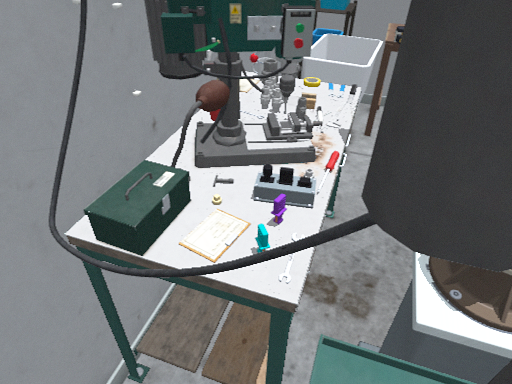

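The top view shows the block at about (325,222). The round knob is at (322,195), the bar grip in the middle at (326,220), and the low cap at (333,247). The clipboard is at (221,168), with purple and turquoise decoys beside it. The side view shows knob, bar and cap at (267,172), (286,175) and (307,178).

```bash
cat > h.py <<'E'
import numpy as np,cv2
from scipy.spatial.transform import Rotation as R
from cell import observe,imaging,arm
def cam(n):
    p=imaging.camera_params(n);r=np.array(p["rotation"])
    return np.array(p["camera_matrix"]),(R.from_rotvec(r).as_matrix() if r.size==3 else r),np.array(p["origin"])
def world(n,u,v,d):
    K,r,o=cam(n)
    return np.stack([(u-K[0,2])/K[0,0]*d,-(v-K[1,2])/K[1,1]*d,-d],-1)@r.T+o
def plane(n,u,v,z):
    o=cam(n)[2];w=world(n,np.float64(u),np.float64(v),np.float64(1.));return o+(w-o)*(z-o[2])/(w-o)[2]
E
python3 - <<'E'
from h import *
for n,(x0,y0,x1,y1) in dict(top=(290,170,365,275),side=(240,150,330,210)).items():
    f=np.load(n+"0.npz");im,d=f["im"],f["d"]
    vv,uu=np.mgrid[:384,:512];W=world(n,uu,vv,d)
    m=(im.max(2)<62)&(d>0)
    b=np.zeros_like(m);b[y0:y1,x0:x1]=1;m&=b
    k,l,s,c=cv2.connectedComponentsWithStats(m.astype(np.uint8),connectivity=4)
    for i in range(1,k):
        if s[i,4]<30: continue
        P=W[l==i];hi=P[P[:,2]>np.percentile(P[:,2],90)-.006]
        print(n,c[i].round(1),s[i],"zmax",np.percentile(P[:,2],[5,50,95]).round(4),"top xy mid",((np.percentile(hi[:,:2],2,0)+np.percentile(hi[:,:2],98,0))/2).round(4),hi[:,:2].mean(0).round(4),np.percentile(hi[:,:2],98,0)-np.percentile(hi[:,:2],2,0))
    cv2.imwrite(f"pics/{n}c.png",cv2.resize(im[y0:y1,x0:x1,::-1],None,fx=5,fy=5,interpolation=2))
# clipboard
f=np.load("top0.npz");im=f["im"]
hsv=cv2.cvtColor(im,cv2.COLOR_RGB2HSV);m=((hsv[...,1]>45)&(hsv[...,0]>8)&(hsv[...,0]<32)).astype(np.uint8)
b=np.zeros_like(m);b[125:210,170:268]=1;m=cv2.morphologyEx(m*b,cv2.MORPH_CLOSE,np.ones((5,5)))
C=max(cv2.findContours(m,0,2)[0],key=cv2.contourArea);q=cv2.boxPoints(cv2.minAreaRect(C))
w=np.array([plane("top",*p,.003) for p in q]);print(q,w,w.mean(0),np.linalg.norm(np.diff(w,axis=0),axis=1))
E
```

```text
top [322.2 194.6] [315 185  16  21 265] zmax [0.0457 0.0854 0.0892] top xy mid [ 0.542  -0.1194] [ 0.5416 -0.1193] [0.02325975 0.02305318]
top [306.7 222.4] [300 186  15  74 117] zmax [0.0032 0.0154 0.0322] top xy mid [ 0.4918 -0.0926] [ 0.4948 -0.0922] [0.13385438 0.0196608 ]
top [326.4 220.2] [319 209  16  23 259] zmax [0.0442 0.0847 0.0888] top xy mid [ 0.4923 -0.1265] [ 0.4919 -0.1265] [0.03275079 0.01527194]
top [331.8 247.5] [325 238  15  20 246] zmax [0.0468 0.0602 0.063 ] top xy mid [ 0.4429 -0.134 ] [ 0.4428 -0.1335] [0.02590269 0.0235659 ]
side [267.  173.9] [260 164  14  19 164] zmax [0.0448 0.0676 0.087 ] top xy mid [ 0.5382 -0.1164] [ 0.5386 -0.115 ] [0.01899684 0.02062864]
side [285.7 176.2] [279 168  14  17 204] zmax [0.0459 0.0662 0.0866] top xy mid [ 0.4897 -0.1221] [ 0.4899 -0.1212] [0.03117581 0.01018752]
side [304.2 182.4] [298 177  13  11 105] zmax [0.0445 0.0557 0.0617] top xy mid [ 0.4397 -0.1296] [ 0.44   -0.1278] [0.02441457 0.01910932]
[[224.79848 195.95757]
 [235.39793 145.61009]
 [262.36078 151.28648]
 [251.76134 201.63396]] [[ 0.55242011  0.06768133  0.003     ]
 [ 0.65452905  0.04465694  0.003     ]
 [ 0.64100974 -0.00956705  0.003     ]
 [ 0.53947088  0.01410407  0.003     ]] [0.59685744 0.02921882 0.003     ] [0.10467263 0.05588392 0.10426151]
```

View pics/topc.png

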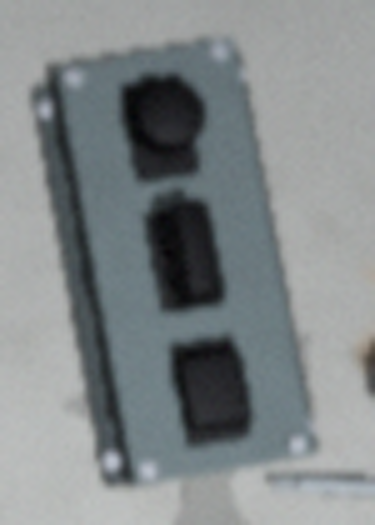

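View pics/sidec.png

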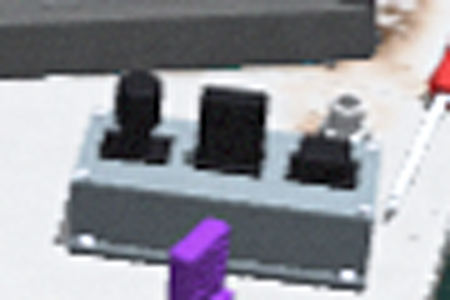

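The crops confirm the identities: knob on top, bar in the middle, cap at the bottom. The plug tops measure 0.0885, 0.0885 and 0.062 m, which agrees with the text. My clipboard mask only caught half of the board, so I'll redo it.

```bash
python3 - <<'E'
from h import *
im=np.load("top0.npz")["im"]
hsv=cv2.cvtColor(im,cv2.COLOR_RGB2HSV);m=((hsv[...,1]>45)&(hsv[...,0]<35)).astype(np.uint8)
b=np.zeros_like(m);b[125:212,170:266]=1;m*=b
k,l,s,c=cv2.connectedComponentsWithStats(cv2.morphologyEx(m,cv2.MORPH_CLOSE,np.ones((9,9))))
i=1+s[1:,4].argmax();ys,xs=np.where(l==i)
q=cv2.boxPoints(cv2.minAreaRect(np.stack([xs,ys],1).astype(np.float32)))
w=np.array([plane("top",*p,.003) for p in q]);print(s[i],q.round(0),w.round(3),w.mean(0),np.linalg.norm(np.diff(w,axis=0),axis=1))
print([plane("top",u,v,.003).round(3) for u,v in((188,138),(263,150),(255,200),(180,187))])
E
```

```text
[225 151  37  51 344] [[225. 196.]
 [235. 146.]
 [262. 151.]
 [252. 202.]] [[ 0.552  0.068  0.003]
 [ 0.655  0.045  0.003]
 [ 0.641 -0.01   0.003]
 [ 0.539  0.014  0.003]] [0.59685744 0.02921882 0.003     ] [0.10467263 0.05588392 0.10426151]
[array([0.674, 0.141, 0.003]), array([ 0.644, -0.011,  0.003]), array([0.543, 0.008, 0.003]), array([0.573, 0.158, 0.003])]
```

>>> apply_moves(commands=[[100, 0.2, 1, 0, -0.1], [100, 0.2, 1, 0, -0.1], [100, 0.2, 1, 0, -0.1], [100, 0.2, 1, 0, -0.1], [100, 0.2, 1, 0, -0.06], [100, 0.5, 0.8, -0.1, 0], [100, 0.8, 0.6, -0.2, 0], [100, 0.8, 0.6, -0.2, 0], [100, 0.8, 0.3, -0.2, 0], [100, 0, 0, 0, 0]])

```text
clock: 1.35
position: [0.4676, -0.14, 0.1532]
ee_rot: [-3.13, -0.241, 0.0]
force: [-0.6, 0.5, 0.1]
width: 1.004
gripper_force: 0.0
```

The clipboard centre is about (0.608, 0.074), and the tool yaw matches the plug. I'm descending onto the bar.

>>> apply_moves(commands=[[100, 0.4, 0.24, -0.3, 0], [100, 0, 0, -0.5, 0], [100, 0, 0, -0.5, 0], [100, 0, 0, -0.3, 0], [100, 0, 0, 0, 0], [60, 0, 0, 0, 0], [40, 0, 0, 0, 0]], newtons=45)

```text
clock: 2.22
position: [0.4896, -0.1286, 0.0594]
ee_rot: [3.132, 0.233, 0.002]
force: [-0.2, -0.9, -1.4]
width: 0.832
gripper_force: 0.0
```

```bash
python3 - <<'E'
from h import *
o=[]
for n,(x0,y0,x1,y1) in dict(top=(280,150,370,275),side=(220,130,340,220)).items():
    im,d=imaging.get_image(n);o.append(cv2.resize(im[y0:y1,x0:x1,::-1],(390,500),interpolation=2))
cv2.imwrite("pics/g1.png",np.hstack(o));s=observe();print(s["position"],s["ee_rot"],s["width"],s["force"])
E
```

```text
[ 0.48953868 -0.12853555  0.05918558] [3.13243786e+00 2.32988521e-01 1.90968409e-03] 0.7460669871472662 [ 0.30537018 -0.22249842  0.326214  ]
```

View pics/g1.png

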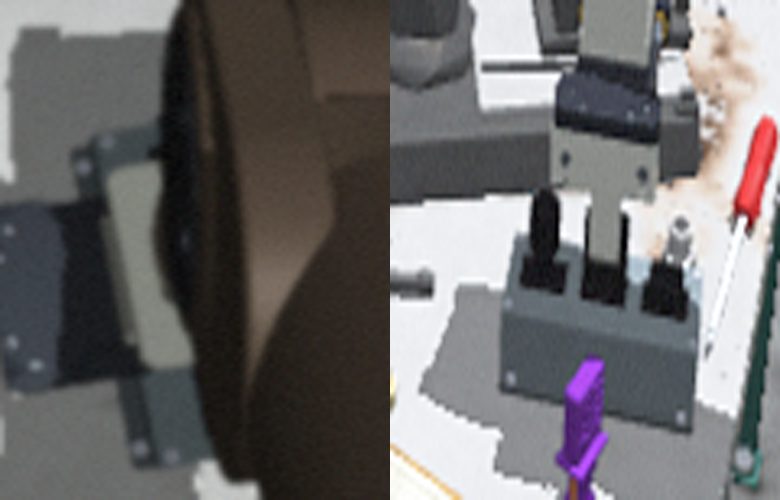

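The side crop (right) shows the near finger centred over the bar grip, clear of both the knob and the cap. I'll trim 2 mm and close.

>>> apply_moves(commands=[[50, 0.03, 0.04, -0.05, 0], [20, 0, 0, 0, 0], [0, 0, 0, 0, 0], [0, 0, 0, 0, 0], [0, 0, 0, 0, 0], [0, 0, 0, 0, 0], [0, 0, 0, 0, 0], [0, 0, 0, 0, 0]])

```text
clock: 3.32
position: [0.491, -0.1261, 0.0555]
ee_rot: [3.133, 0.233, 0.0]
force: [-0.7, -0.8, 0.1]
width: 0.138
gripper_force: 45.0
```

>>> apply_moves(commands=[[0, 0, 0, 0.1, 0], [0, 0, 0, 0.1, 0], [0, 0, 0, 0.1, 0], [0, 0, 0, 0.1, 0], [0, 0, 0, 0.1, 0], [0, 0, 0, 0.1, 0]])

```text
clock: 4.08
position: [0.4911, -0.1259, 0.0921]
ee_rot: [3.133, 0.233, 0.001]
force: [-0.3, -0.2, -0.9]
width: 0.136
gripper_force: 45.0
```

```bash
python3 - <<'E'
from h import *
im,d=imaging.get_image("side");cv2.imwrite("pics/g2.png",cv2.resize(im[120:220,210:350,::-1],None,fx=5,fy=5,interpolation=2))
E
```

```text
(no output)
```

View pics/g2.png

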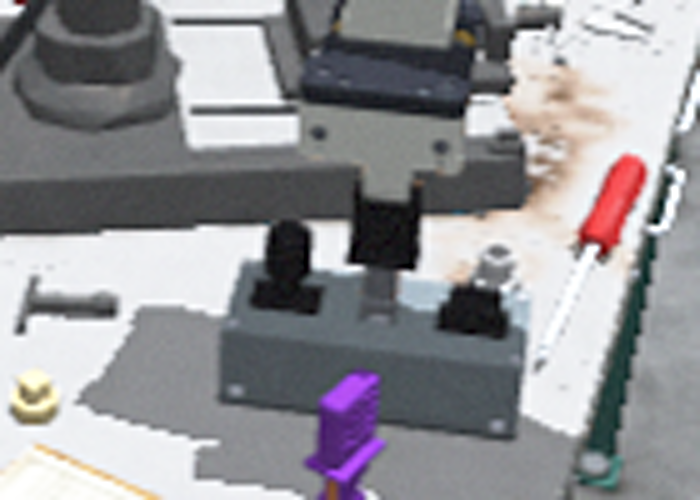

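The side crop shows the bar plug raised in the fingers with its shank just clear of the socket. The knob and cap are still home. Next I'll raise it further and carry it over the clipboard.

>>> apply_moves(commands=[[0, 0, 0, 0.3, 0], [0, 0, 0, 0.3, 0], [0, 0, 0.2, 0.2, 0], [0, 0.2, 0.4, 0, 0], [0, 0.3, 0.5, 0, 0], [0, 0.4, 0.6, 0, 0], [0, 0.4, 0.6, 0, 0], [0, 0.4, 0.6, 0, 0], [0, 0.28, 0.43, 0, 0], [0, 0, 0, 0, 0], [0, 0, 0, -0.3, 0], [0, 0, 0, 0, 0]])

```text
clock: 5.62
position: [0.6077, 0.0723, 0.1192]
ee_rot: [3.132, 0.231, -0.006]
force: [0.1, 0.2, -0.5]
width: 0.137
gripper_force: 45.0
```

```bash
python3 - <<'E'
from h import *
im,d=imaging.get_image("side");cv2.imwrite("pics/p1.png",cv2.resize(im[140:270,160:330,::-1],None,fx=4,fy=4,interpolation=2))
vv,uu=np.mgrid[:384,:512];W=world("side",uu,vv,d)
m=(im.max(2)<75)&(d>0)&(abs(W[...,0]-.61)<.04)&(abs(W[...,1]-.074)<.04)&(W[...,2]<.13)
P=W[m];print(len(P),P.min(0),P.max(0),np.percentile(P[:,2],[1,5,50,95]),observe()["position"])
E
```

```text
158 [0.58794481 0.07086026 0.07519817] [0.62266509 0.08615803 0.12986682] [0.07719904 0.10150438 0.11529067 0.12850449] [0.60837683 0.07251122 0.1201813 ]
```

View pics/p1.png

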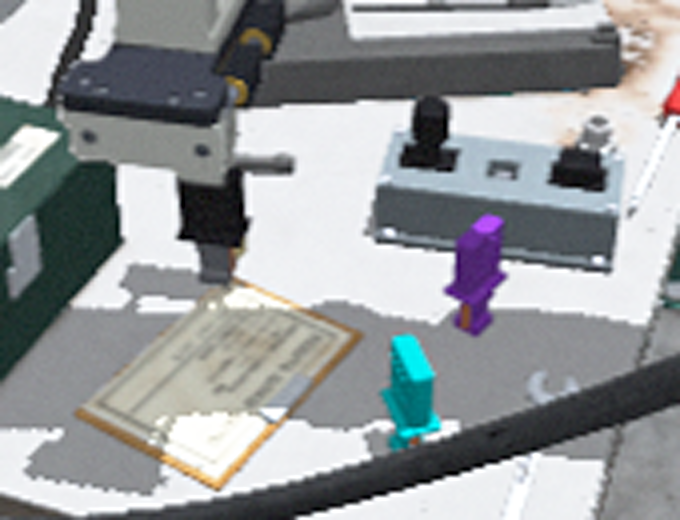

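The side crop shows the plug hanging upright over the board, its foot at z≈0.075 m. The middle socket is empty and both other plugs are home. I'm lowering about 70 mm.

>>> apply_moves(commands=[[0, 0, 0, -0.3, 0], [0, 0, 0, -0.3, 0], [0, 0, 0, -0.25, 0], [0, 0, 0, -0.15, 0], [0, 0, 0, -0.08, 0], [0, 0, 0, -0.04, 0], [0, 0, 0, 0, 0], [0, 0, 0, 0, 0]])

```text
clock: 6.68
position: [0.61, 0.074, 0.0547]
ee_rot: [-3.133, -0.233, -0.001]
force: [-0.3, -0.3, 0.4]
width: 0.135
gripper_force: 45.0
```

>>> apply_moves(commands=[[0, 0, 0, -0.04, 0], [0, 0, 0, -0.02, 0], [0, 0, 0, 0, 0]])

```text
clock: 7.05
position: [0.6096, 0.0739, 0.0505]
ee_rot: [3.133, 0.233, -0.0]
force: [-0.6, 0.4, -0.7]
width: 0.133
gripper_force: 45.0
```

>>> apply_moves(commands=[[0, 0, 0, -0.03, 0], [0, 0, 0, 0, 0]])

```text
clock: 7.3
position: [0.6096, 0.0738, 0.0487]
ee_rot: [3.133, 0.233, -0.0]
force: [-0.3, -0.2, -0.2]
width: 0.134
gripper_force: 45.0
```

>>> apply_moves(commands=[[0, 0, 0, -0.02, 0], [0, 0, 0, 0, 0]])

```text
clock: 7.55
position: [0.6103, 0.074, 0.0483]
ee_rot: [-3.133, -0.233, -0.002]
force: [-1.1, -0.5, 4.6]
width: 0.135
gripper_force: 45.0
```

Contact at 4.6 N, so the foot is on the board. I'll release gently and check.

>>> apply_moves(commands=[[16, 0, 0, 0, 0], [20, 0, 0, 0, 0], [25, 0, 0, 0, 0], [35, 0, 0, 0, 0], [50, 0, 0, 0, 0], [60, 0, 0, 0, 0], [60, 0, 0, 0, 0], [60, 0, 0, 0.1, 0], [60, 0, 0, 0.3, 0], [60, 0, 0, 0.6, 0], [60, 0, 0, 0.6, 0], [60, 0, 0, 0, 0]], newtons=5)

```text
clock: 9.05
position: [0.6121, 0.0746, 0.1483]
ee_rot: [-3.132, -0.233, -0.011]
force: [-0.7, 0.7, -1.3]
width: 0.6
gripper_force: 0.0
```

```bash
python3 - <<'E'
from h import *
im,d=imaging.get_image("side");cv2.imwrite("pics/p2.png",cv2.resize(im[140:270,160:330,::-1],None,fx=4,fy=4,interpolation=2))
vv,uu=np.mgrid[:384,:512];W=world("side",uu,vv,d)
m=(im.max(2)<75)&(d>0)&(abs(W[...,0]-.61)<.04)&(abs(W[...,1]-.074)<.04)&(W[...,2]<.1)
P=W[m];s=observe();print(len(P),P.min(0),P.max(0),s["position"],s["force"],s["width"])
E
```

```text
272 [0.5897969  0.03919001 0.00412576] [0.64765631 0.08600777 0.08234019] [0.61093599 0.07423582 0.14621465] [ 0.05043067 -0.23982252 -0.47656461] 0.5982286954733024
```

View pics/p2.png

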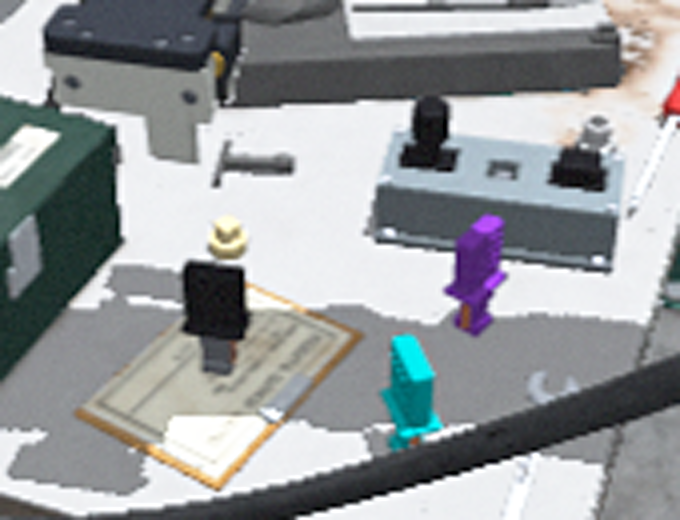

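The picture shows the plug standing upright with its foot at about (218,365), near the board centre at (220,378). The gripper is clear and the knob and cap are home.

```bash
python3 -c "
from cell import arm
print(arm.sign_off())"
```

```text
the job is handed in; nothing more can be done
None
```

I pulled the bar-grip plug and stood it upright near the middle of the clipboard; in the last picture the knob and cap plugs looked home, and I handed the job in at about 9 s (the sign-off returned no verdict).

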